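Load the board steriliser and set its timer

TASK

Take the green chopping board out of the steel draining stand and lower it (do not drop it) on edge into the steriliser's green slot, standing upright, centred and right down on the slot's floor, and let go. Then turn the steriliser's timer dial clockwise, counting the clicks, until its pointer rests in the click at mark 5 (marks are numbered clockwise from the red one, which is 0). Leave the other boards and everything else as they stand.

Things in the scene. Friction and masses are not known exactly. Their poses are not given: they have to be found in the camera images.
- board_green_mid (a point): Centre of the loose green plastic chopping board, 160 x 12 x 120 mm (own x, y, z), about 0.22 kg. It starts standing on its long edge in the drainer: z up, x along its length, y through its 12 mm thickness. Its top edge is 60 mm above this point, its lower edge 60 mm below. Pinch the top edge across y.
- board_green: The same green board; origin at the middle of its lower edge, axes as above.
- drainer: Fixed steel draining stand (200 x 70 mm foot) in which the green board starts; origin under its centre, x along the slot. Slot 18 mm wide, floor 8 mm above the table, open at both ends; four fins, straight for 42 mm then flared outward, end 65 mm above the table.
- slot_green (a point): Middle of the floor of the green slot, 26 mm above the table, where the green board's lower edge must rest (its centre ends 60 mm above this point). x runs along the slot, y across, z up. The slot is 18 mm wide, 190 mm long, open at both ends; fins on both sides, straight to 42 mm above the floor, then flared to about 34 mm wide at 57 mm above the floor.
- steriliser: The fixed steriliser: steel tray 210 x 235 x 20 mm (own x, y, z), origin under the middle slot. On it three slots along x, 70 mm apart, at y = -70, 0 and +70 mm, with plastic inserts coloured like the board that belongs in each; their order varies. The white timer pod joins the tray at its -y end.
- board_white_mid (a point): Centre of the white board (same size and axes as the green one), standing loose in the white slot, top edge 146 mm above the table. Leave it there.
- board_yellow_mid (a point): Centre of the yellow board (same size and axes), standing loose in the yellow slot, top edge 146 mm above the table. Leave it there.
- dial_axis (a point): Fixed point on the timer dial's vertical axis, on top of the white pod (150 x 130 mm, 60 mm high). x points from the dial's centre to the red mark 0, z up. Marks 0 to 10 on a grey plate lie 30 degrees apart, clockwise seen from above: long red mark = 0, long thick black mark = 5, the others short and thin.
- dial_grip (a point): Point on the dial's axis at the height to grip, 98 mm above the table; turns with the dial. The black knob is an upright bar 56 mm long (own x), 14 mm thick (own y), its top 14 mm above this point, on a 60 mm round skirt whose top is 26 mm below this point. Own x points along the bar to the pointer: a white line on the bar's top and a white nib on the skirt.
- dial (a joint): Angle of the timer dial in rad: 0 at mark 0, growing clockwise seen from above, 0.524 per click, stop at 5.24 (mark 10). A sprung ball makes it click into every mark: it takes up to about 0.12 N m to turn out of one, and let go it snaps to the nearest mark. Mark 5 is 2.618. It starts at one of the marks 0 to 3 (now and then balanced between two).
- squeeze_red_mid (a point): Half-way up a loose squeeze bottle with a red cap, 56 mm wide, 175 mm high (this point is 80 mm up). Bystander.
- squeeze_yellow_mid (a point): The same with a yellow cap. Bystander.
- parfait_mid (a point): 70 mm up a loose parfait glass, 72 mm wide, about 175 mm high with its fruit. Bystander.
- jar_mid (a point): Half-way up a loose jar, 64 mm wide, 90 mm high. Bystander.
- ramekin_mid (a point): Half-way up a loose white ramekin, 84 mm wide, 45 mm high. Bystander.
Not all that is in view belongs to the job. What is shaped like the board_green but blue or pink is not meant.

How it is judged:
On the way, in this order (a step that is already met when the one before it is completed fails the run):
1. the green board stands upright on the floor of the green slot, released (x of board_green_mid in the frame of slot_green between -0.03 and 0.03 m and y of board_green_mid in the frame of slot_green between -0.01 and 0.01 m and z of board_green_mid in the frame of slot_green between 0.054 and 0.066 m and angle between board_green_mid's own z axis and vertical below 0.16 rad and angle between the x axis of board_green_mid and the x axis of slot_green, either way round below 0.15 rad and contact force between the fingers and board_green below 0.2 N and linear speed of board_green below 0.03 m/s), for 0.3 s.
2. the dial rests in the click at mark 5 (value of joint dial between 2.448 and 2.788 rad and velocity of joint dial between -0.1 and 0.1 rad/s), for 0.2 s.
At the end, for the whole second after the job is handed in: The green board stands on edge in the green slot, released and still: its centre within 30 mm of the slot's middle along it, 10 mm across it and 6 mm of 60 mm above its floor, within 0.16 rad of upright and 0.15 rad of the slot's direction; the dial is at rest within 0.17 rad of mark 5 (2.618 rad) (all of step 1 and all of step 2); the robot touches nothing.
It fails at once if the green board is dropped: it falls unheld faster than 0.6 m/s (linear speed of board_green above 0.6 m/s and contact force between the fingers and board_green below 0.1 N).
It fails at once if the white or the yellow board is tipped by more than 0.35 rad or moved by more than 40 mm (angle between any of board_white_mid, board_yellow_mid's own z axis and vertical above 0.35 rad or distance of any of board_white_mid, board_yellow_mid from where it was at the start of the episode above 0.04 m).
It fails at once if a squeeze bottle, the parfait, the jar or the ramekin is tipped by more than 0.5 rad or moved by more than 50 mm (angle between any of squeeze_red_mid, squeeze_yellow_mid, parfait_mid, jar_mid, ramekin_mid's own z axis and vertical above 0.5 rad or distance of any of squeeze_red_mid, squeeze_yellow_mid, parfait_mid, jar_mid, ramekin_mid from where it was at the start of the episode above 0.05 m).
It also fails if it takes over 61 s, if anything falls off the work surface, if the arm or the gripper's body presses on something with over 40 N, if the wrist force passes 120 N, or if a joint passes its speed limit or range.

ROBOT

A 6-joint arm with a two-finger parallel gripper is mounted at the origin on the work surface. World frame = base frame: x ahead of the robot, y to its left, z up, the work surface at z = 0. Lengths are in m, angles in rad, forces in N, time in s.
With the tool pointing down it reaches from about 0.35 to 0.975 m from the base axis. Payload 4.9 kg.
Tool frame: the origin (TCP) lies on the centre line of the jaws, within the pads' length; the fingertips stand 25 mm ahead of it and the grasp point (between the pads) lies 6 mm ahead of it; z points along the fingers, y is the line along which they close (so a half turn about z gives the same grasp; the last joint's range is limited). The gripper opens to 85 mm and grips with 20 to 120 N. Pads are 22 mm wide; open, the fingers measure 114 mm over their backs; the gripper's body (76 mm by 85 mm) begins 54 mm behind the grasp point. The pads swing forward as they close: fully open they stand 13 mm farther back than shut.
Start: joints at [-1.336, 0.053, 1.613, -0, 1.476, -0.119], TCP at [0.217, -0.586, 0.256] pointing down, gripper open.
Joint ranges: [-3.01, 3.01], [-1.01, 2.22], [0.06, 2.58], [-1.02, 4.17], [0.09, 2.62], [-3.14, 3.14]. Speed limits (rad/s): [2.57, 2.57, 3.14, 3.14, 3.14, 3.14].

INTERFACE

Orientations are given as a unit quaternion [x, y, z, w].
In Python, from workcell import arm gives the robot as it stands.
- The arm moves only by the tool jog_arm, never from a script. Its argument "steps" is text: rows parted by semicolons, each of 7 numbers parted by spaces: the finger opening in mm, from 0 to 85.4, then the shift along the tool's x, y, z in mm, then the turn, a rotation vector about the tool's x, y, z in rad. A call has 1 to 20 rows; each row shifts and turns the commanded pose from where the row before left it, along the tool's axes as they then stand; what a row does not reach is not made up. A row lasts 1/12 s, in which the tool goes at most 41.7 mm and 7.16 degrees, less where a joint would pass 70% of its speed; a pose out of reach is approached as far as the arm can. A call is refused whole if a number of a shift passes 41.7 or a number of a turn 0.125, either way. A call with a gripper value outside its range is refused whole. The fingers move at their own pace and stop on an object; the grip force is fixed at half the most. Time passes only in rows, so rows that do not move let the fingers close. It gives the time, the measured TCP pose, the force, the opening and the grip force at its end, in the units of the state.
- arm.get_state(): the state, without advancing time (a new reading comes with each control period).
- arm.snapshot(name): name is "scene" or "top" or "wrist"; returns a dict with "color" (420x560x3 uint8, red, green, blue), "vfov" (degrees; the focal length in pixels is half the picture's height over the tangent of half this angle, whatever the lens; pixels are square), "cx", "cy" (the principal point, pixels), "D" ([k1, k2, p1, p2, k3] as OpenCV has them; the pictures are not rectified), "origin" and "rotation" of the camera in the world. Camera axes: x right, y up, looking along -z (the intrinsics and any distortion apply to the point x, -y, -z); pixel columns grow to the right and rows downward; lengths in m; the calibration is good to about 2 mm. A picture is of the moment at which its call begins. There is no depth.
- arm.job_done(): hands the job in; it is judged then, once.
The state is a dict: "clock": time; "joints": joint angles; "joint_velocities": joint speeds; "joint_efforts": joint torques, N m; "position": TCP position; "ee_rot": TCP orientation; "force": force on the tool from outside, world axes, zero at the start; "ft_torque": the same for the moment, N m; "gripper_width": opening from 0.0 (shut) to 1.0 (fully open); "gripper_force": force on a finger pad.
Only numpy, scipy, OpenCV 4.12 (cv2) and the standard library are available. Lean on these libraries where they do the work, as an engineer would, in place of code of your own. Each camera call takes 0.05 s, during which the arm holds its last target. There are 200 camera calls.

## Working session

There is one attempt and no reset: what is moved stays moved. The work goes in short steps, Python scripts to look and compute and a tool call to move; the robot and the scene stay as the last step left them, time stands still between calls to the robot, and variables do not carry over. Pictures are saved under pics/ and viewed, at most 10 in all, crops included, and the job is handed in when it is done.

Besides the shell and the picture viewer there is one more tool, called after "Request:" as name(argument=value, ...) on one line, values as JSON. jog_arm: Moves the arm, as the interface text tells. Its arguments: {"type":"object","properties":{"steps":{"type":"string"}},"required":["steps"]}

```bash
mkdir -p pics; cat > h.py <<'E'
import numpy as np, cv2
from workcell import arm
from scipy.spatial.transform import Rotation as R
def snap(n,f):
    s=arm.snapshot(n); cv2.imwrite(f'pics/{f}.png',s['color'][:,:,::-1]); np.save(f'pics/{f}.npy',s,allow_pickle=True); return s
def load(f): return np.load(f'pics/{f}.npy',allow_pickle=True).item()
def K(s):
    f=s['color'].shape[0]/2/np.tan(np.radians(s['vfov'])/2)
    return np.array([[f,0,s['cx']],[0,f,s['cy']],[0,0,1.]])
def cast(s,px,z):
    p=cv2.undistortPoints(np.array(px,float).reshape(-1,1,2),K(s),np.array(s['D'],float)).reshape(-1,2)
    d=np.c_[p[:,0],-p[:,1],-np.ones(len(p))]@np.array(s['rotation']).T
    o=np.array(s['origin']); return o+d*((z-o[2])/d[:,2])[:,None]
def proj(s,P):
    c=(np.atleast_2d(P)-s['origin'])@np.array(s['rotation'])
    c=c*[1,-1,-1]
    return cv2.projectPoints(c,np.zeros(3),np.zeros(3),K(s),np.array(s['D'],float))[0].reshape(-1,2)
E
python3 - <<'E'
from h import *
a=snap('scene','scene0');b=snap('top','top0')
for s in(a,b):print(s['origin'],s['rotation'],s['vfov'],s['cx'],s['cy'],s['D'])
print(arm.get_state())
E
```

```text
[ 0.84791214 -0.39973257  1.0582973 ] [0.24533239 0.07158636 0.2714143  0.92791255] 51.65360276601114 278.31504134583486 211.1885650319947 [-0.07052643  0.          0.          0.          0.        ]
[0.38886268 0.07424387 1.20249026] [-0.04643413  0.04060524  0.70663484 -0.7048846 ] 51.55750588573528 275.22472536075435 213.1371855952493 [-0.05135463  0.          0.          0.          0.        ]
{'clock': 0.1, 'joints': array([-1.33600982e+00,  5.32973198e-02,  1.61416024e+00,  1.48038510e-05,
        1.47602608e+00, -1.18997501e-01]), 'joint_velocities': array([ 0.00091844, -0.00116695, -0.00196782,  0.00083879,  0.00042914,
        0.00030445]), 'joint_efforts': array([ 1.19720843e-05, -3.94906354e+01, -3.71361244e+01, -1.87832256e-04,
        3.96109972e-03,  1.19104436e-05]), 'position': array([ 0.21641364, -0.58577672,  0.25517979]), 'ee_rot': array([ 9.84395048e-01,  1.75970156e-01, -4.73527341e-05, -9.44338027e-04]), 'force': array([-0.30064611,  0.13431727, -0.21059904]), 'ft_torque': array([-0.0088384 ,  0.02321464,  0.00084694]), 'gripper_force': 0.0, 'gripper_width': 0.9957538603260586}
```

Rotation is a quaternion; adjust the helper.

```bash
sed -i "s/np.array(s\['rotation'\])/R.from_quat(s['rotation']).as_matrix()/" h.py
```

```text
(no output)
```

View pics/scene0.png

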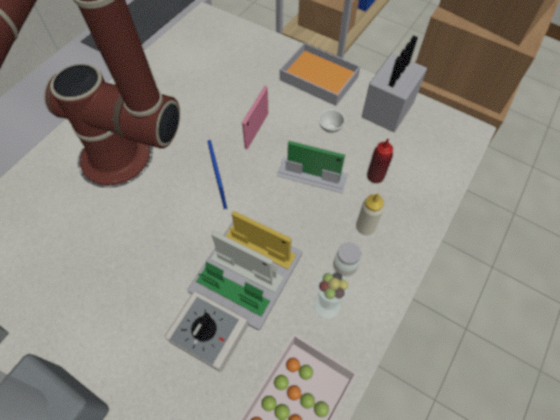

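View pics/top0.png

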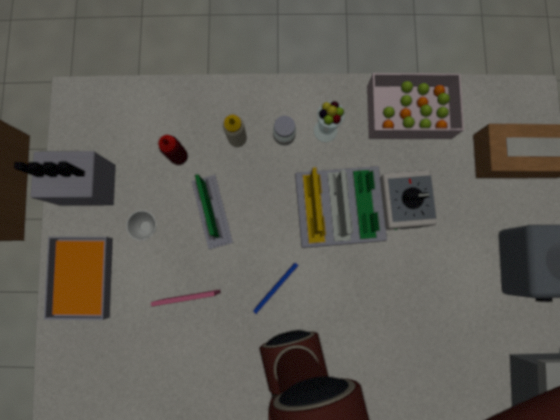

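The scene view shows the green board in its drainer at (315,163) and the steriliser at (250,265), with its green slot next to the pod at (232,290). In the top view the board is at (207,207), the green slot at (368,205) and the dial at (413,198). I'll enlarge the key parts.

```bash
python3 - <<'E'
from h import *
t=load('top0');c=t['color']
a=cv2.resize(c[160:255,290:445,::-1],None,fx=5,fy=5,interpolation=cv2.INTER_CUBIC)
cv2.imwrite('pics/crop1.png',a)
h=cv2.cvtColor(c,cv2.COLOR_RGB2HSV)
m=cv2.inRange(h,(50,100,40),(85,255,255))
n,l,st,ce=cv2.connectedComponentsWithStats(m)
for i in range(1,n):
    if st[i,4]>30:
        p=np.argwhere(l==i)[:,::-1].astype(np.float32); print(st[i],ce[i],cv2.minAreaRect(p))
E
```

```text
[ 354  171   25   68 1100] [364.99727273 203.9       ] ((366.10821533203125, 203.778076171875), (67.52168273925781, 19.209657669067383), 83.9909896850586)
[196 175  19  61 323] [204.79876161 205.53869969] ((204.8489227294922, 204.7832794189453), (62.09319305419922, 5.9165825843811035), 75.67728424072266)
```

View pics/crop1.png

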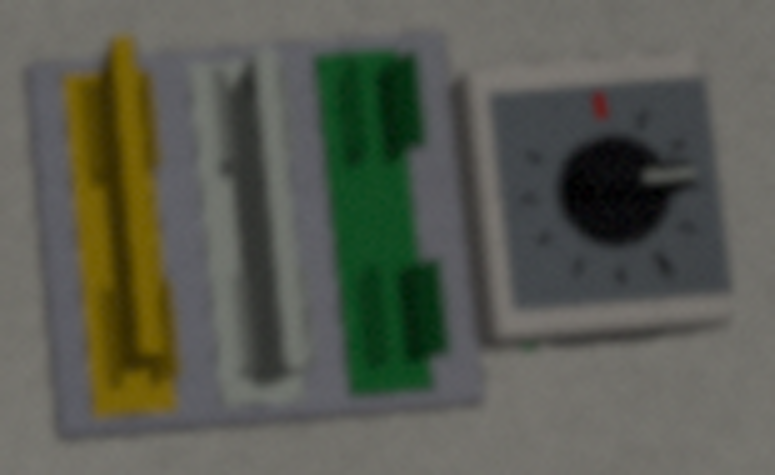

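The crop shows the tray corners at (28,62), (445,33), (482,402) and (60,437). The red mark is at (600,105), the thick mark 5 at (663,265), and the pointer at (690,175), about mark 3.

```bash
python3 - <<'E'
from h import *
t=load('top0')
f=lambda q:np.array(q)/5+[290,160]-.4
T=cast(t,f([(28,62),(445,33),(482,402),(60,437)]),.02);print('tray',T.round(4),T.mean(0),[np.linalg.norm(T[i]-T[(i+1)%4]) for i in range(4)])
ey=(T[0]+T[3]-T[1]-T[2])/2; ey/=np.linalg.norm(ey)
ex=(T[0]+T[1]-T[2]-T[3])/2; ex/=np.linalg.norm(ex)
print('ex',ex,np.degrees(np.arctan2(ex[1],ex[0])),'ey',ey,np.degrees(np.arctan2(-ey[0],ey[1])))
D=cast(t,f([(600,105),(663,265),(690,175)]),.062);print('marks',D)
print('knob', cast(t,f([(612,190)]),.08))
# green board, scene+top
for n,z in(('top0',.128),('scene0',.128)):
    s=load(n);h=cv2.cvtColor(s['color'],cv2.COLOR_RGB2HSV);m=cv2.inRange(h,(50,100,40),(85,255,255))
    k,l,st,ce=cv2.connectedComponentsWithStats(m)
    for i in range(1,k):
        if st[i,4]>100:
            q=np.argwhere(l==i)[:,::-1].astype(np.float32); b=cv2.boxPoints(cv2.minAreaRect(q));print(n,st[i],b.round(1).tolist(),cast(s,b,z).round(4).tolist())
st=arm.get_state();print(R.from_quat(st['ee_rot']).as_matrix().round(3))
E
```

```text
tray [[ 0.6501  0.0282  0.02  ]
 [ 0.666  -0.204   0.02  ]
 [ 0.4606 -0.2177  0.02  ]
 [ 0.4424  0.0125  0.02  ]] [ 0.55477882 -0.09523674  0.02      ] [np.float64(0.23275106102486354), np.float64(0.20577942012320993), np.float64(0.2308570157297309), np.float64(0.2082164439544214)]
ex [0.99745889 0.07124436 0.        ] 4.085462178805607 ey [-0.07358559  0.99728891  0.        ] 4.219957964927097
marks [[ 0.61668508 -0.2760947   0.062     ]
 [ 0.5303328  -0.30621234  0.062     ]
 [ 0.57865438 -0.32289517  0.062     ]]
knob [[ 0.56777459 -0.27500638  0.08      ]]
top0 [ 354  171   25   68 1100] [[353.0, 171.1999969482422], [372.1000061035156, 169.1999969482422], [379.20001220703125, 236.3000030517578], [360.1000061035156, 238.39999389648438]] [[0.6278, -0.1134, 0.128], [0.6329, -0.1619, 0.128], [0.4632, -0.1744, 0.128], [0.4584, -0.1268, 0.128]]
top0 [196 175  19  61 323] [[194.3000030517578, 175.39999389648438], [200.0, 174.0], [215.39999389648438, 234.10000610351562], [209.6999969482422, 235.60000610351562]] [[0.6185, 0.2873, 0.128], [0.6222, 0.2728, 0.128], [0.4699, 0.2315, 0.128], [0.4662, 0.2457, 0.128]]
scene0 [ 288  142   56   33 1076] [[283.1000061035156, 165.8000030517578], [289.1000061035156, 141.5], [343.5, 155.10000610351562], [337.3999938964844, 179.39999389648438]] [[0.4998, 0.1681, 0.128], [0.4706, 0.2453, 0.128], [0.617, 0.2847, 0.128], [0.6407, 0.2075, 0.128]]
scene0 [ 197  263   72   52 1368] [[196.6999969482422, 281.29998779296875], [206.8000030517578, 262.1000061035156], [270.8999938964844, 296.1000061035156], [260.79998779296875, 315.20001220703125]] [[0.5058, -0.208, 0.128], [0.4968, -0.1579, 0.128], [0.6664, -0.146, 0.128], [0.6715, -0.1943, 0.128]]
[[ 0.938  0.346 -0.   ]
 [ 0.346 -0.938  0.002]
 [ 0.    -0.002 -1.   ]]
```

Request:
jog_arm(steps="85 0 0 0 0 0 0.045;85 0 0 0 0 0 0.045;85 23 -32 0 0 0 0;85 23 -32 0 0 0 0;85 23 -32 0 0 0 0;85 23 -32 0 0 0 0;85 23 -32 0 0 0 0;85 23 -32 0 0 0 0;85 23 -32 0 0 0 0;85 23 -32 0 0 0 0;85 23 -32 0 0 0 0;85 23 -32 0 0 0 0;85 23 -32 0 0 0 0;85 23 -32 0 0 0 0;85 23 -32 0 0 0 0;85 23 -32 0 0 0 0;85 23 -32 0 0 0 0;85 23 -32 0 0 0 0;85 23 -32 0 0 0 0;85 23 -32 0 0 0 0")

```text
clock: 1.77
position: [0.466, 0.0799, 0.256]
ee_rot: [0.991, 0.132, -0.0, 0.0]
force: [0.3, -1.2, 0.1]
gripper_width: 0.994
gripper_force: 0.0
```

```bash
python3 - <<'E'
from h import *
s=snap('wrist','w1');st=arm.get_state();print(st['clock'],st['position'],st['joints'].round(2));M=R.from_quat(st['ee_rot']).as_matrix();print(M.round(3));print(s['origin'],s['vfov'],s['cx'],s['cy'],s['D'])
E
```

```text
1.8167 [0.46717939 0.08528138 0.25590029] [ 0.02 -0.32  1.95  0.01  1.51  1.32]
[[ 0.964  0.267  0.001]
 [ 0.267 -0.964  0.005]
 [ 0.002 -0.005 -1.   ]]
[0.53052536 0.09672164 0.3746086 ] 58.85021765791194 278.8629869043926 214.53082653081128 [-0.07618879  0.          0.          0.          0.        ]
```

View pics/w1.png

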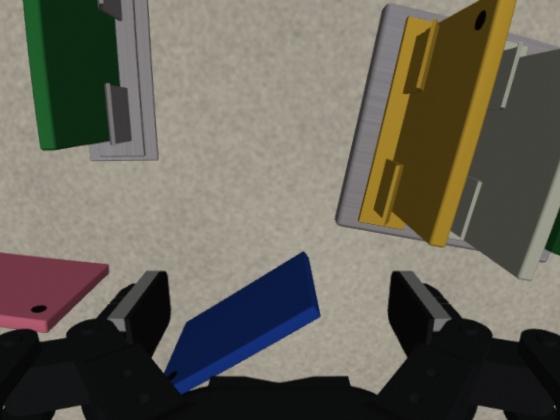

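The wrist view shows the green board at upper left (25–115, 0–150). The yellow and white boards are at the right. I'll move nearer and measure the board's top edge.

Request:
jog_arm(steps="85 12 -30 0 0 0 0;85 12 -30 0 0 0 0;85 12 -30 0 0 0 0;85 12 -30 0 0 0 0;85 12 -30 0 0 0 0;85 0 0 0 0 0 0;85 0 0 0 0 0 0")

```text
clock: 2.4
position: [0.4844, 0.2393, 0.2555]
ee_rot: [0.991, 0.133, -0.001, 0.0]
force: [0.4, 0.5, -0.4]
gripper_width: 0.992
gripper_force: 0.0
```

```bash
python3 - <<'E'
from h import *
s=snap('wrist','w2');st=arm.get_state();print(st['clock'],st['position']);print(s['origin'])
h=cv2.cvtColor(s['color'],cv2.COLOR_RGB2HSV);m=cv2.inRange(h,(50,100,30),(85,255,255))
k,l,S,ce=cv2.connectedComponentsWithStats(m)
for i in range(1,k):
    if S[i,4]>300: 
        b=cv2.boxPoints(cv2.minAreaRect(np.argwhere(l==i)[:,::-1].astype(np.float32)));print(S[i],b.round(1).tolist(),cast(s,b,.128).round(4).tolist())
E
```

```text
2.45 [0.48444894 0.23836389 0.25562449]
[0.54902405 0.25633551 0.37407356]
[ 258    0   20  233 4115] [[258.0, 0.0], [277.0, 0.0], [277.0, 232.0], [258.0, 232.0]] [[0.6105, 0.286, 0.128], [0.6135, 0.2749, 0.128], [0.4714, 0.2361, 0.128], [0.4679, 0.2489, 0.128]]
```

View pics/w2.png

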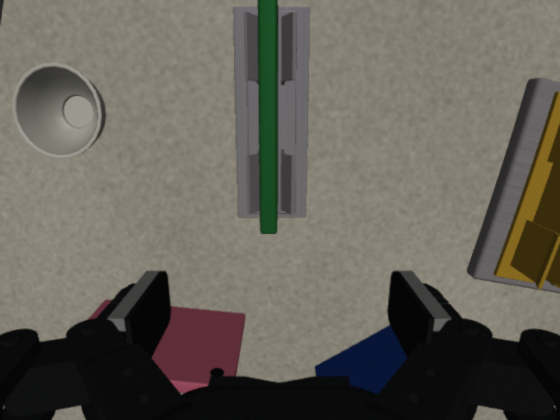

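The wrist view shows the board edge straight up the picture at columns 258–277, near end at row 232. The jaw centre is at column 279, so the shift is about 7 mm left and 66 mm ahead.

Request:
jog_arm(steps="45 22 -2.5 0 0 0 0;45 22 -2.5 0 0 0 0;45 22 -2.5 0 0 0 0;45 0 0 30 0 0 0;45 0 0 30 0 0 0;45 0 0 30 0 0 0;45 0 0 25 0 0 0;45 0 0 20 0 0 0;45 0 0 10 0 0 0;45 0 0 0 0 0 0;45 0 0 0 0 0 0;0 0 0 0 0 0 0;0 0 0 0 0 0 0;0 0 0 0 0 0 0;0 0 0 0 0 0 0;0 0 0 0 0 0 0;0 0 0 0 0 0 0")

```text
clock: 3.87
position: [0.5478, 0.2633, 0.1135]
ee_rot: [0.991, 0.132, 0.002, -0.0]
force: [-1.2, 0.4, 5.0]
gripper_width: 0.133
gripper_force: 59.5
```

Request:
jog_arm(steps="0 0 0 -12 0 0 0;0 0 0 -25 0 0 0;0 0 0 -33 0 0 0;0 0 0 -30 0 0 0;0 0 0 -30 0 0 0.048;0 0 0 -25 0 0 0.048;0 0 0 -10 0 0 0.048;0 -1 10 0 0 0 0.050;0 -1 20 0 0 0 0;0 -1 30 0 0 0 0;0 -1 35 0 0 0 0;0 -1 35 0 0 0 0;0 -1 35 0 0 0 0;0 -1 35 0 0 0 0;0 -1 35 0 0 0 0;0 -1 35 0 0 0 0;0 -1 35 0 0 0 0;0 -1 30 0 0 0 0;0 -1 20 0 0 0 0;0 0 0 0 0 0 0")

```text
clock: 5.53
position: [0.5591, -0.0959, 0.2758]
ee_rot: [0.999, 0.033, -0.001, 0.001]
force: [-0.2, 0.5, -2.7]
gripper_width: 0.132
gripper_force: 58.8
```

```bash
python3 - <<'E'
from h import *
s=snap('wrist','w3');st=arm.get_state();print(st['clock'],st['position'],st['gripper_width'],st['force']);M=R.from_quat(st['ee_rot']).as_matrix();print(M.round(3));print(s['origin'])
E
```

```text
5.5833 [ 0.55920319 -0.09395276  0.2757761 ] 0.13510366092584564 [ 0.33846515 -0.20680221 -1.43403795]
[[ 0.998  0.067 -0.002]
 [ 0.067 -0.998  0.   ]
 [-0.002 -0.001 -1.   ]]
[ 0.62603431 -0.09202023  0.39431046]
```

View pics/w3.png

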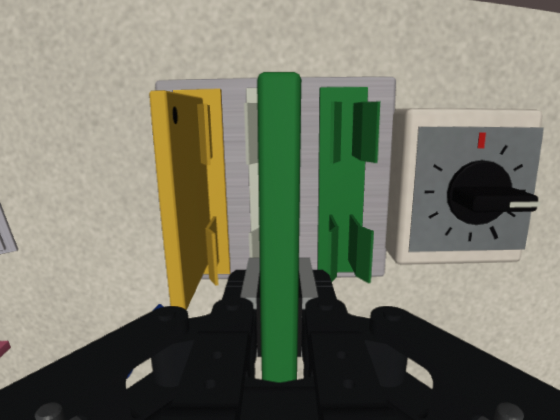

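The wrist view shows the held board at columns 258–300, far end at row 74. The green insert has corners (319,88), (367,87) and (318,274), the tray's right corners are (395,77) and (384,276), and the dial plate has corners (416,127), (543,127), (529,250) and (412,251).

```bash
python3 - <<'E'
from h import *
s=load('w3')
P=lambda q,z:cast(s,q,z).round(4)
print('tray',P([(158,80),(395,77),(384,276)],.02))
print('insert top corners',P([(319,88),(367,87),(318,274)],.026))
print('board far end',P([(260,75),(298,75)],.290))
print('plate',P([(416,127),(543,127),(529,250),(412,251)],.060), P([(416,127),(543,127),(529,250),(412,251)],.060).mean(0))
print('marks',P([(481,140),(494,232),(430,191)],.061), 'tip top line', P([(535,204),(512,205),(480,196)],.112))
ex=np.array([.9975,.072]);ey=np.array([-.072,.9975])
A=P([(395,77),(384,276)],.02)[:,:2].mean(0); print('slot from right tray edge',A+ey*(.1175-.07))
c=np.array([.5548,-.0952]);print('slot from top',c-.07*ey)
h=cv2.cvtColor(s['color'],cv2.COLOR_RGB2HSV);m=cv2.inRange(h,(50,100,30),(85,255,255));m[:,:305]=0
q=np.argwhere(m)[:,::-1]
print('insert left edge/right by row',[(r,q[q[:,1]==r][:,0].min(),q[q[:,1]==r][:,0].max()) for r in (92,130,185,200,240,270)])
E
```

```text
tray [[ 0.6499  0.0256  0.02  ]
 [ 0.6678 -0.2021  0.02  ]
 [ 0.4608 -0.2199  0.02  ]]
insert top corners [[ 0.6515 -0.1291  0.026 ]
 [ 0.6558 -0.1746  0.026 ]
 [ 0.4615 -0.1459  0.026 ]]
board far end [[ 0.6355 -0.0866  0.29  ]
 [ 0.6362 -0.0967  0.29  ]]
plate [[ 0.6227 -0.2149  0.06  ]
 [ 0.6332 -0.3347  0.06  ]
 [ 0.5141 -0.3499  0.06  ]
 [ 0.5062 -0.2298  0.06  ]] [ 0.56905  -0.282325  0.06    ]
marks [[ 0.6163 -0.2765  0.061 ]
 [ 0.5307 -0.3078  0.061 ]
 [ 0.5663 -0.2368  0.061 ]] tip top line [[ 0.5711 -0.3049  0.112 ]
 [ 0.5689 -0.285   0.112 ]
 [ 0.5743 -0.2563  0.112 ]]
slot from right tray edge [ 0.56088    -0.16361875]
slot from top [ 0.55984  -0.165025]
insert left edge/right by row [(92, np.int64(320), np.int64(367)), (130, np.int64(320), np.int64(378)), (185, np.int64(319), np.int64(363)), (200, np.int64(319), np.int64(362)), (240, np.int64(318), np.int64(372)), (270, np.int64(323), np.int64(370))]
```

Request:
jog_arm(steps="0 0 20 0 0 0 -0.007;0 -0.5 28.5 0 0 0 -0.007;0 -0.5 20 0 0 0 0;0 0 0 25 0 0 0;0 0 0 30 0 0 0;0 0 0 20 0 0 0;0 0 0 0 0 0 0;0 0 0 0 0 0 0;0 0 0 0 0 0 0;0 0 0 0 0 0 0")

```text
clock: 6.42
position: [0.5654, -0.1607, 0.204]
ee_rot: [0.999, 0.042, 0.002, 0.001]
force: [0.4, -1.2, -2.0]
gripper_width: 0.132
gripper_force: 59.1
```

```bash
python3 - <<'E'
from h import *
s=snap('wrist','w4');st=arm.get_state();print(st['clock'],st['position'],st['gripper_width'],st['force']);M=R.from_quat(st['ee_rot']).as_matrix();print(M.round(3),np.degrees(np.arctan2(M[1,0],M[0,0])))
E
```

```text
6.4667 [ 0.56534897 -0.16077282  0.20393851] 0.1324467071121359 [ 0.34678101  0.13211323 -1.88023434]
[[ 0.996  0.084  0.004]
 [ 0.084 -0.996 -0.002]
 [ 0.004  0.002 -1.   ]] 4.832110014946302
```

View pics/w4.png

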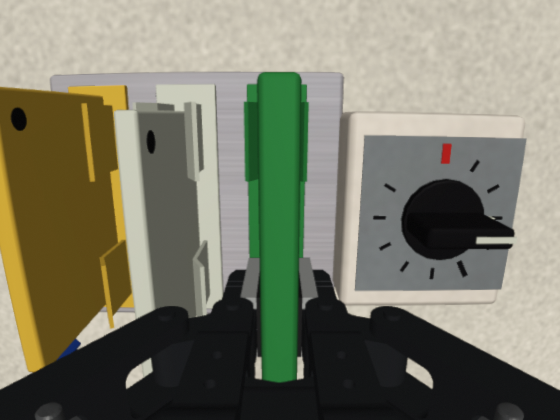

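The wrist view shows the far fins at columns 245 and 307, midpoint 276. The board is at 279, so it needs about 2 mm to the left before lowering.

Request:
jog_arm(steps="0 -2 -2 0 0 0 0;0 0 0 10 0 0 0;0 0 0 15 0 0 0;0 0 0 15 0 0 0;0 0 0 12 0 0 0;0 0 0 10 0 0 0;0 0 0 5 0 0 0;0 0 0 0 0 0 0;0 0 0 0 0 0 0")

```text
clock: 7.22
position: [0.5622, -0.159, 0.1345]
ee_rot: [0.999, 0.042, 0.0, 0.0]
force: [0.1, -0.4, -2.3]
gripper_width: 0.133
gripper_force: 59.4
```

Request:
jog_arm(steps="0 0 0 1.5 0 0 0;0 0 0 1.5 0 0 0;0 0 0 0 0 0 0;0 0 0 0 0 0 0")

```text
clock: 7.55
position: [0.5622, -0.1589, 0.1317]
ee_rot: [0.999, 0.042, 0.0, 0.0]
force: [-0.4, -0.3, -2.0]
gripper_width: 0.132
gripper_force: 59.4
```

Request:
jog_arm(steps="0 0 0 1 0 0 0;0 0 0 1 0 0 0;0 0 0 0 0 0 0;0 0 0 0 0 0 0")

```text
clock: 7.88
position: [0.5624, -0.1592, 0.1316]
ee_rot: [0.999, 0.042, 0.0, 0.0]
force: [-5.0, 0.5, 7.4]
gripper_width: 0.132
gripper_force: 60.8
```

Request:
jog_arm(steps="14 0 0 0 0 0 0;18 0 0 0 0 0 0;25 0 0 0 0 0 0;35 0 0 0 0 0 0;40 0 0 0 0 0 0;40 0 0 0 0 0 0;40 0 0 -10 0 0 0;40 0 0 -25 0 0 0;40 0 0 -35 0 0 0;40 0 0 -35 0 0 0;40 0 0 -25 0 0 0;40 0 0 0 0 0 0;40 0 0 0 0 0 0")

```text
clock: 8.97
position: [0.5631, -0.1593, 0.2627]
ee_rot: [0.999, 0.042, 0.002, 0.001]
force: [-0.5, -0.0, -0.7]
gripper_width: 0.467
gripper_force: 0.0
```

```bash
python3 - <<'E'
from h import *
s=snap('wrist','w5');st=arm.get_state();print(st['clock'],st['position'],st['joints'].round(2))
M=R.from_quat(st['ee_rot']).as_matrix();print(np.degrees(np.arctan2(M[1,0],M[0,0])),s['origin'])
E
```

```text
9.0167 [ 0.56210981 -0.15891613  0.26012248] [-0.4  -0.05  1.71  0.    1.48  1.08]
4.799703304453976 [ 0.62909814 -0.15412865  0.38164259]
```

View pics/w5.png

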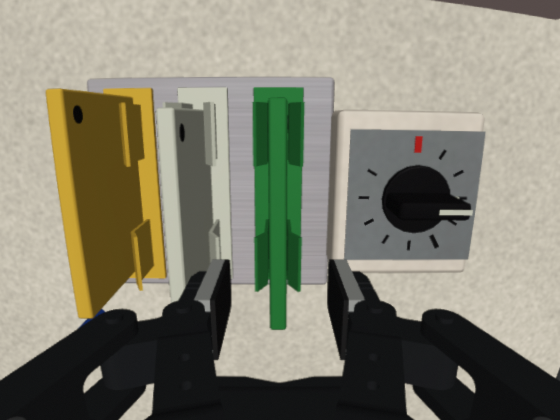

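The wrist view shows the green board released and upright between its fins (columns 270–287). The dial pointer is at mark 3, since marks 1, 2, 4 and 5 are visible. I need two clicks clockwise, 1.047 rad.

Request:
jog_arm(steps="40 0 20 0 0 0 0;40 -1 31 0 0 0 0;40 -1 31 0 0 0 0;40 -1 28 0 0 0 0;40 0 13 0 0 0 0;40 0 0 0 0 0 -0.12;40 0 0 0 0 0 -0.12;40 0 0 0 0 0 -0.12;40 0 0 0 0 0 -0.12;40 0 0 0 0 0 -0.12;40 0 0 0 0 0 -0.12;40 0 0 0 0 0 -0.12;40 0 0 0 0 0 -0.12;40 0 0 0 0 0 -0.12;40 0 0 0 0 0 -0.12;40 0 0 0 0 0 -0.12;40 0 0 0 0 0 -0.12;40 0 0 0 0 0 -0.12;40 0 0 0 0 0 -0.01;40 0 0 0 0 0 0")

```text
clock: 10.68
position: [0.5688, -0.281, 0.2577]
ee_rot: [0.678, 0.735, -0.0, -0.001]
force: [0.6, 0.2, -0.8]
gripper_width: 0.471
gripper_force: 0.0
```

Request:
jog_arm(steps="40 0 0 0 0 0 0;40 0 0 0 0 0 0")

```text
clock: 10.85
position: [0.5691, -0.2814, 0.2588]
ee_rot: [0.678, 0.735, -0.0, -0.0]
force: [-0.1, -0.7, 0.2]
gripper_width: 0.472
gripper_force: 0.0
```

```bash
python3 - <<'E'
from h import *
s=snap('wrist','w6');st=arm.get_state();print(st['clock'],st['position'],st['joints'].round(2))
M=R.from_quat(st['ee_rot']).as_matrix();print(M.round(3),np.degrees(np.arctan2(M[1,0],M[0,0])),s['origin'])
w=load('w5');print('bar line w5',cast(w,[(442,212.5),(470,212.5)],.112).round(4))
E
```

```text
10.9 [ 0.56919016 -0.2815297   0.2589495 ] [-0.58  0.07  1.59  0.    1.48 -0.66]
[[-0.082  0.997 -0.   ]
 [ 0.997  0.082  0.   ]
 [ 0.    -0.    -1.   ]] 94.682030913738 [ 0.56387861 -0.2156159   0.3774086 ]
bar line w5 [[ 0.5692 -0.2847  0.112 ]
 [ 0.5711 -0.3068  0.112 ]]
```

View pics/w6.png

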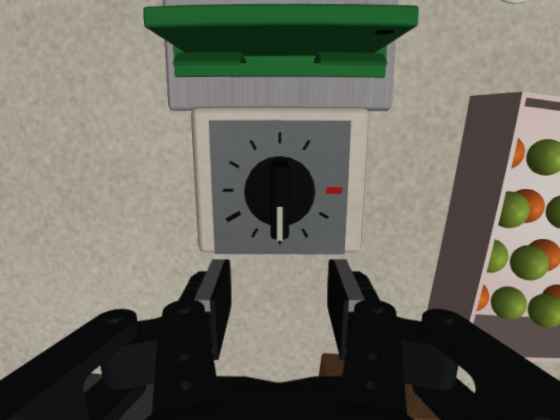

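The wrist view shows the pointer line at column 279, on the jaw centre line (also 279) and pointing at mark 3. I'll lower, grip and turn.

Request:
jog_arm(steps="40 0 0 20 0 0 0;40 0 0 35 0 0 0;40 0 0 35 0 0 0;40 0 0 30 0 0 0;40 0 0 20 0 0 0;40 0 0 10 0 0 0;40 0 0 3 0 0 0;40 0 0 0 0 0 0;0 0 0 0 0 0 0;0 0 0 0 0 0 0;0 0 0 0 0 0 0;0 0 0 0 0 0 0;0 0 0 0 0 0 0;0 0 0 0 0 0 0")

```text
clock: 12.07
position: [0.5697, -0.2826, 0.109]
ee_rot: [0.677, 0.736, -0.0, 0.001]
force: [-4.8, -0.2, 6.1]
gripper_width: 0.151
gripper_force: 59.8
```

Request:
jog_arm(steps="0 0 0 0 0 0 0.07;0 0 0 0 0 0 0.1;0 0 0 0 0 0 0.1;0 0 0 0 0 0 0.1;0 0 0 0 0 0 0.1;0 0 0 0 0 0 0.1;0 0 0 0 0 0 0.1;0 0 0 0 0 0 0.1;0 0 0 0 0 0 0.1;0 0 0 0 0 0 0.1;0 0 0 0 0 0 0.08;0 0 0 0 0 0 0;0 0 0 0 0 0 0;0 0 0 0 0 0 0")

```text
clock: 13.23
position: [0.5665, -0.2813, 0.109]
ee_rot: [0.955, 0.298, -0.004, -0.002]
force: [-17.7, 6.0, 15.5]
gripper_width: 0.153
gripper_force: 61.4
```

```bash
python3 - <<'E'
from h import *
st=arm.get_state();M=R.from_quat(st['ee_rot']).as_matrix();print(st['position'],np.degrees(np.arctan2(M[1,0],M[0,0])),st['force'],st['ft_torque'])
E
```

```text
[ 0.56648361 -0.28125567  0.10895387] 34.61866263406068 [-17.69184261   5.95992958  15.53585843] [ 8.52420195e-01  2.84482666e+00 -5.18490756e-04]
```

Request:
jog_arm(steps="18 0 0 0 0 0 0;22 0 0 0 0 0 0;30 0 0 0 0 0 0;40 0 0 0 0 0 0;40 0 0 0 0 0 0;40 0 0 -10 0 0 0;40 0 0 -25 0 0 0;40 0 0 -35 0 0 0;40 0 0 -35 0 0 0;40 0 0 -30 0 0 0;40 0 0 -15 0 0 0;40 0 0 0 0 0 0;40 0 0 0 0 0 0;40 0 0 0 0 0 0")

```text
clock: 14.4
position: [0.5685, -0.2811, 0.2537]
ee_rot: [0.955, 0.297, -0.001, -0.001]
force: [0.1, -1.1, -0.1]
gripper_width: 0.465
gripper_force: 0.0
```

```bash
python3 - <<'E'
from h import *
s=snap('wrist','w7');print(arm.get_state()['clock'])
E
```

```text
14.45
```

View pics/w7.png

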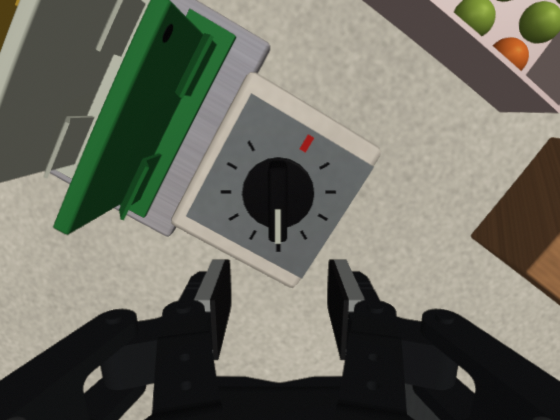

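The wrist view shows the pointer (278,230) on the thick mark at (278,247). Counting clockwise from the red mark at (307,143), that is mark 5, and the green board still stands in its slot.

```bash
python3 -c "
from h import *
print(arm.job_done())"
```

```text
the job is handed in; nothing more can be done
None
```

The green board stands released on the floor of the green slot, the timer dial rests at mark 5 after two clicks clockwise from mark 3, and the job was handed in at about 14.5 s (no verdict was returned).

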